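Uncouple the spent cartridge from the water dispenser base

ROBOT

A 6-joint arm with a two-finger parallel gripper is mounted at the origin on the work surface. World frame = base frame: x ahead of the robot, y to its left, z up, the work surface at z = 0. Lengths are in m, angles in degrees, forces in N, time in s.
With the tool pointing down it reaches from about 0.4 to 0.825 m from the base axis. Payload 7 kg.
Tool frame: the origin (TCP) lies at the very end of the fingers, on their centre line; the grasp point (between the pads) lies 19 mm behind it; z points along the fingers, y is the direction in which the jaws open and shut (so a half turn about z gives the same grasp; the last joint's range is limited). The gripper opens to 88 mm and grips with 3 to 60 N. Pads are 19 mm wide; open, the fingers measure 130 mm over their backs; the gripper's body (78 mm by 193 mm) begins 47 mm behind the grasp point.
Start: joints at [-56.774, 20.546, 0.682, 0, -70.136, -16.507], TCP at [0.194, -0.646, 0.196] pointing down, gripper open.
Joint ranges: [-176.03, 176.03], [-82.01, 121.73], [-58.28, 71.71], [-173.87, 95.51], [-174.79, -0.11], [-173.66, 173.66]. Speed limits (degrees/s): [136.94, 136.94, 172.46, 180, 180, 180].

INTERFACE

Orientations are given as [roll, pitch, yaw] about the fixed x, y, z axes, in that order (R = Rz(yaw) Ry(pitch) Rx(roll)).
In Python, from rig import robot gives the robot as it stands.
- The arm moves only by the shell command python3 -m crank 'ROWS' [FORCE]. ROWS is JSON, a list of rows, each an object of numbers: "x", "y", "z": the shift along the world's x, y, z in m; "ax", "ay", "az": the turn, a rotation vector about the world's x, y, z in degrees; "jaw": the closure, from 0 (fully open) to 1 (shut). In form: [{"x": .., "y": .., "z": .., "ax": .., "ay": .., "az": .., "jaw": ..}, ...]. A call has 1 to 8 rows; each row shifts and turns the pose as measured when the row begins; what a row does not reach is not made up. A row lasts 1/8 s, in which the tool goes at most 62.5 mm and 10.7 degrees, less where a joint would pass 70% of its speed; a pose out of reach is approached as far as the arm can. A call is refused whole if a number of a shift passes 0.0625 or a number of a turn 10.7, either way. A call with a gripper value outside its range is refused whole. The fingers move at their own pace and stop on an object; FORCE is the grip in N (left out, the last holds). Time passes only in rows, so rows that do not move let the fingers close. It gives the time, the measured TCP pose, the force and the opening at its end, in the units of the state.
- robot.read_state(): the state, without advancing time (a new reading comes with each control period).
- robot.grab_frame(name): name is "scene" or "top" or "wrist"; returns a dict with "img" (384x512x3 uint8, red, green, blue), "mtx" (3x3 intrinsics, pixels), "position" and "orientation" of the camera in the world. Camera axes: x right, y up, looking along -z (the intrinsics and any distortion apply to the point x, -y, -z); pixel columns grow to the right and rows downward; lengths in m; the calibration is good to about 2 mm. A picture is of the moment at which its call begins. There is no depth.
- robot.hand_in(): hands the job in, once; it reports no verdict.
Trained networks look in the newest picture that a camera, given by its name, has taken for a name from the list of things; names that differ only in an ending like _2 or _b are one class to them, and where a whole thing is asked for, a point or a joint stands for the part that bears it (a point fixed in the world has none). Each returns a list of dicts, best first, with "p" (0 to 1); they miss things now and then, are a little off and sometimes report something else, mostly with a low value. They report only what shows in the picture. A call takes as long as a camera call. They do not tell look-alikes from the thing itself.
- robot.recognise(name, camera): "point" ([row, column] as shares, 0 to 1, of the picture: columns of its width, rows of its height, amid what is visible of it).
- robot.outline_of(name, camera): "mask" (384x512 bool, what is visible of it) and "point" ([row, column] as shares, 0 to 1, of the picture: columns of its width, rows of its height, amid what is visible of it).
The state is a dict: "time": time; "joints": joint angles; "joint_velocities": joint speeds; "effort": joint torques, N m; "tool_pos": TCP position; "tool_rot": TCP orientation; "ft_force": force on the tool from outside, world axes, zero at the start; "ft_torque": the same for the moment, N m; "grip_width": opening from 0.0 (shut) to 1.0 (fully open).
Only numpy, scipy, OpenCV 4.12 (cv2) and the standard library are available. Lean on these libraries where they do the work, as an engineer would, in place of code of your own. Each camera call takes 0.05 s, during which the arm holds its last target. There are 200 camera calls.

TASK

Change-over on the water dispenser: press the coupling's spring sleeve down gently, without forcing it against its stop or tugging the cartridge against the lock, and pull the spent cartridge straight up out of the coupling so that the sleeve springs fully back up. Then stand the cartridge upright, fully down, in the free pocket of the wooden rack, let go of it, and leave the other cartridge, the tumbler and the jug where they are.

Things in the scene. Friction and masses are not known exactly. Their poses are not given: they have to be found in the camera images.
- station: Dispenser base, fixed: a black block 140 x 140 mm, 40 mm high; origin at the centre of its underside, z up. A steel quick coupling stands upright on its top, on the axis through the origin: a guide tube (bore 21 mm, 22 mm deep, floor level with the block's top) round the cartridge's foot, three locking pawls in the groove above the foot, and a sprung sleeve outside.
- coupling (a point): Point on the coupling's axis, on the top of the black block. The sleeve round it is a vertical tube 40 mm across with a round flange on top: 66 mm across, 31 mm hole (the 24 mm cartridge stands in it), 6 mm thick. The flange's height differs from start to start: when up, its upper face is anywhere from 34 to 58 mm above this point, to be found by touch.
- sleeve (a joint): How far the sleeve is pressed down, m: 0 = up (home), 0.008 = lower stop. Spring: moves from 4 N, plus 1 N per mm, 12 N at the stop; over 25 N damages it. The cartridge is unlocked while it is 4.5 mm down (6 to be safe), else locked; a tug over 25 N does damage. It rises by itself when let go. Fingertips parted 36 mm can press the flange astride the cartridge, then close on it and lift both.
- cartridge_mid (a point): Centre of the spent cartridge standing in the coupling: on its axis, 40 mm above its foot's end and below its top; z up its axis. 80 mm long, about 90 g: steel foot 18 mm across, 22.5 mm long; groove 12 mm across, 6.5 mm long; white plastic cylinder 24 mm across, 51 mm long. Its foot stands on the block's top. Clear of the pawls 28 mm up.
- rack: Wooden rack, fixed: block 80 mm (x) by 150 mm (y), 35 mm high; origin at the centre of its underside, z up. It has two round pockets 23 mm in diameter, 25 mm deep, on its y axis at y = +40 mm (holds the spare cartridge) and y = -40 mm (free).
- free_pocket (a point): Centre of the mouth of the rack's free pocket, level with the rack's top. The pocket's floor is 25 mm below. A cartridge standing in it has its centre 15 mm above this point; setting it down with over 25 N damages it.
- spare_mid (a point): Centre of the spare cartridge, of the same shape, standing in the rack's other pocket, its top 55 mm above the rack. To be left alone.
- tumbler: Glass tumbler, 68 mm in diameter, 90 mm high; origin at the centre of its underside. To be left alone.
- jug: Small white jug with a handle, 68 mm in diameter, 75 mm high; origin at the centre of its underside. To be left alone.
There are look-alikes about, which are no part of the job. What is shaped like the part that bears cartridge_mid but purple or red is not meant.

How it is judged:
By the outcome, as a careful person would: the job done as asked, in the order asked, and still so for the second after the job is handed in, with the robot touching nothing.
It also fails if it takes over 56 s, if anything falls off the work surface, if the arm or the gripper's body presses on something with over 40 N, if the wrist force passes 120 N, or if a joint passes its speed limit or range.

## Working session

There is one attempt and no reset: what is moved stays moved. The work goes in short steps, Python scripts to look and compute and a shell command to move; the robot and the scene stay as the last step left them, time stands still between calls to the robot, and variables do not carry over. Pictures are saved under pics/ and viewed, about 8 in all and at most 12, crops included, and the job is handed in when it is done.

```bash
ls; mkdir -p pics; cat > h.py <<'E'
import numpy as np, cv2
from scipy.spatial.transform import Rotation as R
from rig import robot
def rotm(o):
    o=np.array(o,float)
    return o if o.shape==(3,3) else R.from_euler('xyz',o,degrees=True).as_matrix()
def ray(f,px):  # px=(col,row) pixels
    K=np.array(f['mtx']); d=np.linalg.inv(K)@np.array([px[0],px[1],1.]); d=np.array([d[0],-d[1],-d[2]])
    return np.array(f['position']), rotm(f['orientation'])@d
def at_z(f,px,z):
    p,d=ray(f,px); return p+d*(z-p[2])/d[2]
def proj(f,P):
    c=rotm(f['orientation']).T@(np.array(P)-np.array(f['position'])); c=np.array([c[0],-c[1],-c[2]]); q=np.array(f['mtx'])@c; return q[:2]/q[2]
def save(f,n): cv2.imwrite('pics/'+n,f['img'][:,:,::-1])
E
python3 - <<'E'
from h import *
s=robot.read_state(); print({k:np.round(v,3).tolist() for k,v in s.items()})
for c in ['scene','top']:
    f=robot.grab_frame(c); save(f,c+'1.png'); print(c,{k:np.round(f[k],3).tolist() for k in f if k!='img'})
    for n in ['station','sleeve','cartridge_mid','rack','tumbler','jug']:
        print(n,[(np.round(np.array(r['point'])[::-1]*[512,384],1).tolist(),round(r['p'],2)) for r in robot.recognise(n,c)])
E
```

```text
pics
{'time': 0.0, 'joints': [-56.774, 20.593, 0.633, -0.019, -70.137, -16.506], 'joint_velocities': [0.007, 0.015, 0.028, 0.034, -0.027, -0.107], 'effort': [-0.0, -58.272, 29.306, 6.997, 0.007, -0.0], 'tool_pos': [0.194, -0.646, 0.195], 'tool_rot': [179.903, -0.01, -163.286], 'ft_force': [0.549, -0.734, -0.408], 'ft_torque': [-0.017, -0.016, 0.021], 'grip_width': 1.002}
scene {'mtx': [[380.161, 0.0, 250.809], [0.0, 380.161, 192.467], [0.0, 0.0, 1.0]], 'position': [1.187, -0.345, 0.655], 'orientation': [49.289, 0.304, 67.766]}
station [([345.2, 185.8], 0.68)]
sleeve [([349.4, 170.5], 0.72)]
cartridge_mid [([349.3, 161.3], 0.68), ([327.7, 149.6], 0.65)]
rack [([202.0, 231.7], 0.58)]
tumbler [([331.7, 240.9], 0.68), ([342.8, 183.2], 0.68)]
jug [([123.0, 270.5], 0.91)]
top {'mtx': [[471.019, 0.0, 252.84], [0.0, 471.019, 193.35], [0.0, 0.0, 1.0]], 'position': [0.495, -0.103, 1.089], 'orientation': [6.214, 0.711, -90.846]}
station [([139.3, 216.3], 0.66)]
sleeve [([131.1, 205.5], 0.76), ([303.6, 209.0], 0.33)]
cartridge_mid [([116.5, 274.3], 0.67), ([129.6, 152.5], 0.66), ([127.9, 210.9], 0.55)]
rack [([305.6, 207.1], 0.74)]
tumbler [([202.8, 128.6], 0.63)]
jug [([390.5, 167.7], 0.61)]
```

```bash
python3 - <<'E'
import cv2,numpy as np
a=cv2.imread('pics/scene1.png');b=cv2.imread('pics/top1.png')
cv2.imwrite('pics/both.png',np.vstack([a[80:320],b[80:320]]) if 0 else cv2.resize(np.hstack([a,b]),(800,300),interpolation=cv2.INTER_AREA))
E
```

```text
(no output)
```

View pics/scene1.png

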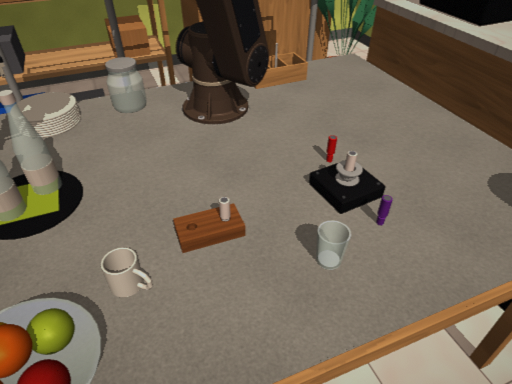

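View pics/top1.png

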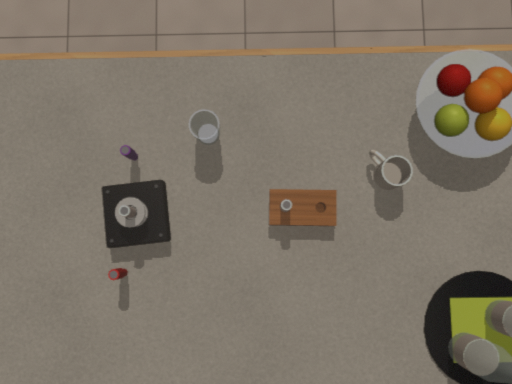

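The scene view shows the black station with the white cartridge at about (350,160). The rack is at (210,228), with its spare at (225,208) and its free pocket at (192,227). The red look-alike is at (331,148) and the purple one at (384,210). In the top view the coupling is near (127,211) and the free pocket near (321,207).

```bash
python3 - <<'E'
from h import *
F={c:robot.grab_frame(c) for c in ['scene','top']}
im=F['top']['img'].astype(int)
for n in ['station','rack']:
    r=robot.outline_of(n,'top')[0]; m=r['mask'].astype(np.uint8)
    rect=cv2.minAreaRect(cv2.findNonZero(m)); print(n,r['p'],rect)
    b=cv2.boxPoints(rect); z=.04 if n=='station' else .035
    w=np.array([at_z(F['top'],q,z)[:2] for q in b]); print(w.round(4).tolist(), w.mean(0), np.linalg.norm(np.diff(w,axis=0),axis=1))
    print(b.tolist())
print('pocket',at_z(F['top'],(321,207),.035),'spare top',at_z(F['top'],(286.5,205),.09))
print('scene pocket',at_z(F['scene'],(192,226.5),.035))
print('cart top', at_z(F['top'],(125,211),.12), at_z(F['scene'],(351.5,153),.12))
print('flange', at_z(F['top'],(131,212),.085))
vis=[]
for c,(x,y,w,h) in [('top',(95,170,85,85)),('top',(262,180,85,55)),('scene',(300,130,95,85))]:
    vis.append(cv2.resize(F[c]['img'][y:y+h,x:x+w],(w*4,h*4),interpolation=cv2.INTER_CUBIC))
H=np.zeros((560,780,3),np.uint8)
H[:340,:340]=vis[0];H[340:560,:340]=vis[1];H[:340,380:760]=vis[2]
cv2.imwrite('pics/crops.png',H[:,:,::-1])
E
```

```text
station 0.89 ((135.25588989257812, 213.47352600097656), (63.14577865600586, 65.2380599975586), 84.0938491821289)
[[0.6326, 0.2533], [0.6455, 0.1068], [0.5045, 0.0916], [0.4918, 0.2359]] [0.56858479 0.17188013] [0.14704046 0.14184571 0.14489855]
[[99.56118774414062, 185.42471313476562], [164.45294189453125, 178.71176147460938], [170.95059204101562, 241.5223388671875], [106.058837890625, 248.23529052734375]]
rack 0.76 ((302.0, 207.0), (36.0, 66.0), 90.0)
[[0.6189, -0.1283], [0.6165, -0.2766], [0.5357, -0.2739], [0.538, -0.1268]] [ 0.57727444 -0.20142293] [0.14832651 0.08083432 0.14710415]
[[269.0, 189.0], [335.0, 189.0], [335.0, 225.0], [269.0, 225.0]]
pocket [ 0.57643636 -0.24397964  0.035     ] spare top [ 0.57758609 -0.16355888  0.09      ]
scene pocket [ 0.57722653 -0.24358654  0.035     ]
cart top [0.56792756 0.17217584 0.12      ] [0.5680495  0.17123001 0.12      ]
flange [0.56822439 0.16919807 0.085     ]
```

View pics/crops.png

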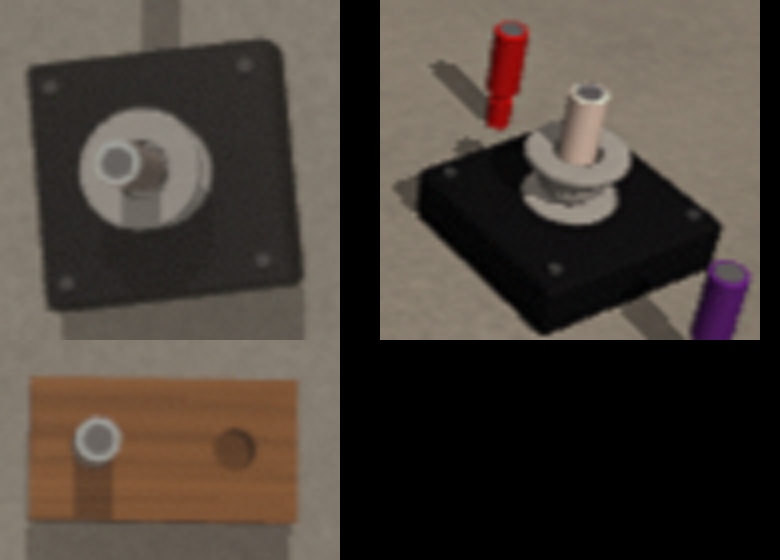

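Both cameras agree on the cartridge axis at about (0.568, 0.1715), with its top at z = 0.12. They also agree on the free pocket at (0.577, -0.244). I'll move above the coupling now, turning the jaws parallel to y.

```bash
python3 -m crank '[{"x":0.025,"y":0.055,"az":-8,"jaw":0.59},{"x":0.025,"y":0.055,"az":-8,"jaw":0.59},{"x":0.025,"y":0.055,"jaw":0.59},{"x":0.025,"y":0.055,"jaw":0.59},{"x":0.025,"y":0.055,"jaw":0.59},{"x":0.025,"y":0.055,"jaw":0.59},{"x":0.025,"y":0.055,"jaw":0.59},{"x":0.025,"y":0.055,"jaw":0.59}]' 20
python3 -m crank '[{"x":0.025,"y":0.055},{"x":0.025,"y":0.055},{"x":0.025,"y":0.055},{"x":0.025,"y":0.055},{"x":0.025,"y":0.045},{"x":0,"y":0},{"x":0,"y":0}]'
```

```text
invalid input
invalid input
```

```bash
python3 -m crank '[{"x":0.025,"y":0.055,"z":0,"ax":0,"ay":0,"az":-8,"jaw":0.59},{"x":0.025,"y":0.055,"z":0,"ax":0,"ay":0,"az":-8,"jaw":0.59},{"x":0.025,"y":0.055,"z":0,"ax":0,"ay":0,"az":0,"jaw":0.59},{"x":0.025,"y":0.055,"z":0,"ax":0,"ay":0,"az":0,"jaw":0.59}]' 20
```

```text
time: 1.4
tool_pos: [0.2943, -0.4237, 0.1938]
tool_rot: [179.9, -0.1, 179.9]
ft_force: [1.7, 0.2, 0.8]
grip_width: 0.606
```

```bash
python3 -m crank '[{"x":0.025,"y":0.055,"z":0,"ax":0,"ay":0,"az":0,"jaw":0.59},{"x":0.025,"y":0.055,"z":0,"ax":0,"ay":0,"az":0,"jaw":0.59},{"x":0.025,"y":0.055,"z":0,"ax":0,"ay":0,"az":0,"jaw":0.59},{"x":0.025,"y":0.055,"z":0,"ax":0,"ay":0,"az":0,"jaw":0.59},{"x":0.025,"y":0.055,"z":0,"ax":0,"ay":0,"az":0,"jaw":0.59},{"x":0.025,"y":0.055,"z":0,"ax":0,"ay":0,"az":0,"jaw":0.59},{"x":0.025,"y":0.055,"z":0,"ax":0,"ay":0,"az":0,"jaw":0.59},{"x":0.025,"y":0.055,"z":0,"ax":0,"ay":0,"az":0,"jaw":0.59}]'
```

```text
time: 2.4
tool_pos: [0.4992, 0.0314, 0.198]
tool_rot: [180.0, 0.5, 179.9]
ft_force: [1.5, -0.3, 0.2]
grip_width: 0.409
```

```bash
python3 -m crank '[{"x":0.025,"y":0.045,"z":0,"ax":0,"ay":0,"az":0,"jaw":0.59},{"x":0.022,"y":0.045,"z":0,"ax":0,"ay":0,"az":0,"jaw":0.59},{"x":0.018,"y":0.04,"z":0,"ax":0,"ay":0,"az":0,"jaw":0.59},{"x":0,"y":0,"z":0,"ax":0,"ay":0,"az":0,"jaw":0.59}]'
python3 - <<'E'
from h import *
f=robot.grab_frame('wrist'); save(f,'w1.png'); print(f['position'],f['orientation'],f['mtx'])
for n in ['cartridge_mid','sleeve']:
    print(n,[(np.round(np.array(r['point'])[::-1]*[512,384],1).tolist(),round(r['p'],2)) for r in robot.recognise(n,'wrist')])
s=robot.read_state();print(s['tool_pos'],s['tool_rot'],s['ft_force'],s['grip_width'])
for z in (.12,.04): print(proj(f,[.568,.1715,z]))
E
```

```text
time: 2.9
tool_pos: [0.567, 0.1703, 0.198]
tool_rot: [180.0, 0.6, -179.8]
ft_force: [-0.7, 0.5, -0.8]
grip_width: 0.409
[0.48551081 0.17012856 0.38561475] [-1.75667039e+01  1.45680255e-02  9.02391944e+01] [[282.58725263   0.         253.4457604 ]
 [  0.         282.58725263 191.68397342]
 [  0.           0.           1.        ]]
cartridge_mid [([254.6, 187.0], 0.97), ([286.4, 50.1], 0.63), ([263.3, 260.3], 0.54)]
sleeve [([20.1, 175.2], 0.72), ([257.4, 164.4], 0.64)]
[0.56577013 0.16741321 0.1986219 ] [ 179.93991289    0.62942101 -179.9158912 ] [-0.46688008 -0.58210643  0.03814164] 0.4119665806803776
[254.55791008 190.14010693]
[254.33478399 171.2194332 ]
```

View pics/w1.png

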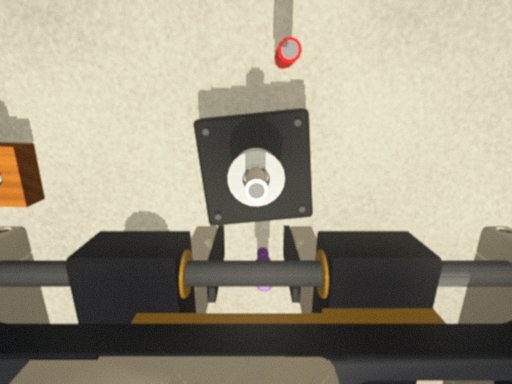

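The wrist view shows the cartridge top ring at about (256,190). It was predicted at (254.6,190.1), so y is probably about 1 mm higher. I'll refine it with averaged state readings.

```bash
cat >> h.py <<'E'
def avg(n=6):
    L=[]
    for _ in range(n):
        robot.grab_frame('wrist'); s=robot.read_state(); L.append(np.r_[s['tool_pos'],s['tool_rot'],s['ft_force'],s['grip_width']])
    L=np.array(L); L[:,3:6]%=360
    return L.mean(0),L.std(0)
E
python3 - <<'E'
from h import *
m,s=avg(); print(m.round(4),s.round(4))
f=robot.grab_frame('wrist'); g=cv2.cvtColor(f['img'],cv2.COLOR_RGB2GRAY)
big=cv2.resize(g[140:225,205:310],None,fx=6,fy=6,interpolation=cv2.INTER_CUBIC)
c=cv2.HoughCircles(big,cv2.HOUGH_GRADIENT,1,20,param1=80,param2=25,minRadius=40,maxRadius=110)
for q in (c[0][:5] if c is not None else []):
    px=(q[:2]+.5)/6-.5+[205,140]; print(px,q[2]/6, at_z(f,px,.12), 'r at .12 mm',q[2]/6*.2656/282.6*1e3)
r=robot.outline_of('cartridge_mid','wrist')[0]; m=r['mask']; ys,xs=np.nonzero(m); print(r['p'],xs.min(),xs.max(),ys.min(),ys.max(),xs.mean())
r=[q for q in robot.outline_of('sleeve','wrist')]
for q in r: ys,xs=np.nonzero(q['mask']); print(q['p'],xs.min(),xs.max(),ys.min(),ys.max())
for c in ['top','scene']:
    f=robot.grab_frame(c)
    print(c, 'flange edge test', [ (z,proj(f,[.568,.172,z]).round(1).tolist()) for z in (.074,.086,.098)])
print(proj(f,[.568,.172,.12]))
E
```

```text
[ 5.659000e-01  1.670000e-01  1.991000e-01  1.799091e+02  6.774000e-01
  1.800319e+02 -1.700000e-01 -7.780000e-02 -1.271000e-01  4.105000e-01] [1.000e-04 1.000e-04 1.000e-04 9.400e-03 1.470e-02 1.100e-02 2.846e-01
 4.088e-01 5.106e-01 2.000e-03]
[259.83333206 190.83333206] 7.35 [0.56828184 0.17356331 0.12      ] r at .12 mm 6.9078555
0.83 248 272 168 201 259.5186846038864
0.92 231 287 151 204
top flange edge test [(0.074, [131.1, 212.5]), (0.086, [129.6, 212.1]), (0.098, [128.0, 211.7])]
scene flange edge test [(0.074, [348.7, 167.9]), (0.086, [349.5, 164.1]), (0.098, [350.3, 160.2])]
[351.75589671 152.91982597]
```

```bash
python3 -m crank '[{"x":0.002,"y":0.005,"z":-0.02,"ax":0,"ay":0.68,"az":0,"jaw":0.59},{"x":0,"y":0,"z":-0.02,"ax":0,"ay":0,"az":0,"jaw":0.59},{"x":0,"y":0,"z":-0.02,"ax":0,"ay":0,"az":0,"jaw":0.59},{"x":0,"y":0,"z":0,"ax":0,"ay":0,"az":0,"jaw":0.59}]'
python3 - <<'E'
from h import *
m,s=avg(3); print(m.round(4))
f=robot.grab_frame('wrist'); save(f,'w2.png')
print('pred cart top',proj(f,[.568,.172,.12]),'tcp',proj(f,m[:3]))
r=robot.outline_of('cartridge_mid','wrist'); 
for q in r: ys,xs=np.nonzero(q['mask']); print(q['p'],xs.min(),xs.max(),ys.min(),ys.max(),xs.mean())
E
```

```text
time: 4.1
tool_pos: [0.5675, 0.173, 0.1341]
tool_rot: [179.9, -0.2, -180.0]
ft_force: [0.3, -0.4, 0.2]
grip_width: 0.408
[ 5.688000e-01  1.736000e-01  1.362000e-01  1.798708e+02  2.399677e+02
  1.800674e+02 -2.702000e-01  2.849000e-01  3.884000e-01  4.088000e-01]
pred cart top [251.00644846 210.89769987] tcp [253.05254917 219.90924744]
0.71 238 267 180 224 252.77964519140988
0.66 252 274 285 313 262.5214408233276
```

View pics/w2.png

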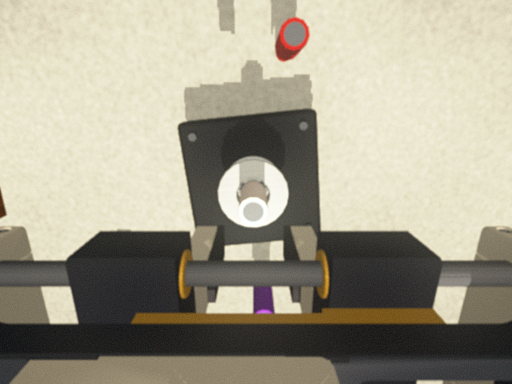

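The cartridge top ring is at (253,210), centred between the fingers. Next I'll go down, then feel for the flange.

```bash
python3 -m crank '[{"x":0,"y":0,"z":-0.015,"ax":0,"ay":0,"az":0,"jaw":0.59},{"x":0,"y":0,"z":-0.012,"ax":0,"ay":0,"az":0,"jaw":0.59},{"x":0,"y":0,"z":-0.003,"ax":0,"ay":0,"az":0,"jaw":0.59},{"x":0,"y":0,"z":0,"ax":0,"ay":0,"az":0,"jaw":0.59}]'
python3 -m crank '[{"x":0,"y":0,"z":-0.003,"ax":0,"ay":0,"az":0,"jaw":0.59},{"x":0,"y":0,"z":-0.002,"ax":0,"ay":0,"az":0,"jaw":0.59}]'
python3 -m crank '[{"x":0,"y":0,"z":-0.002,"ax":0,"ay":0,"az":0,"jaw":0.59},{"x":0,"y":0,"z":-0.002,"ax":0,"ay":0,"az":0,"jaw":0.59}]'
```

```text
time: 4.85
tool_pos: [0.5694, 0.174, 0.1061]
tool_rot: [179.7, 0.1, -179.9]
ft_force: [0.9, 0.2, -0.5]
grip_width: 0.41
time: 5.1
tool_pos: [0.5698, 0.1742, 0.1012]
tool_rot: [179.7, 0.2, -179.9]
ft_force: [0.4, -0.2, -1.5]
grip_width: 0.413
time: 5.35
tool_pos: [0.5699, 0.1743, 0.0972]
tool_rot: [179.7, 0.2, -179.9]
ft_force: [0.4, 0.3, 0.4]
grip_width: 0.408
```

```bash
python3 -m crank '[{"x":-0.0015,"y":-0.0012,"z":-0.002,"ax":0.2,"ay":0,"az":0,"jaw":0.59},{"x":0,"y":0,"z":-0.002,"ax":0,"ay":0,"az":0,"jaw":0.59}]'
python3 -m crank '[{"x":0,"y":0,"z":-0.002,"ax":0,"ay":0,"az":0,"jaw":0.59},{"x":0,"y":0,"z":-0.001,"ax":0,"ay":0,"az":0,"jaw":0.59}]'
```

```text
time: 5.6
tool_pos: [0.5683, 0.173, 0.093]
tool_rot: [179.5, 0.2, -179.9]
ft_force: [-0.5, -0.3, -0.1]
grip_width: 0.409
time: 5.85
tool_pos: [0.5683, 0.1729, 0.0898]
tool_rot: [179.5, 0.2, -179.9]
ft_force: [-0.2, -1.1, -0.6]
grip_width: 0.409
```

```bash
python3 -m crank '[{"x":0,"y":0,"z":-0.002,"ax":0,"ay":0,"az":0,"jaw":0.59},{"x":0,"y":0,"z":-0.001,"ax":0,"ay":0,"az":0,"jaw":0.59}]'
```

```text
time: 6.1
tool_pos: [0.5683, 0.173, 0.0866]
tool_rot: [179.5, 0.2, -179.9]
ft_force: [-0.3, -0.1, -1.0]
grip_width: 0.407
```

```bash
python3 -m crank '[{"x":0,"y":0,"z":-0.0015,"ax":-0.5,"ay":0,"az":0,"jaw":0.59},{"x":0,"y":0,"z":-0.0015,"ax":0,"ay":0,"az":0,"jaw":0.59}]'
```

```text
time: 6.35
tool_pos: [0.5684, 0.173, 0.0834]
tool_rot: [-180.0, 0.2, -179.9]
ft_force: [-0.6, 0.2, 0.1]
grip_width: 0.412
```

```bash
python3 -m crank '[{"x":0,"y":0,"z":-0.0015,"ax":0,"ay":0,"az":0,"jaw":0.59},{"x":0,"y":0,"z":-0.0015,"ax":0,"ay":0,"az":0,"jaw":0.59}]'
```

```text
time: 6.6
tool_pos: [0.5684, 0.1731, 0.0802]
tool_rot: [-180.0, 0.2, -179.9]
ft_force: [-0.2, 0.6, -0.3]
grip_width: 0.41
```

```bash
python3 -m crank '[{"x":0,"y":0,"z":-0.0015,"ax":0,"ay":0,"az":0,"jaw":0.59},{"x":0,"y":0,"z":-0.0015,"ax":0,"ay":0,"az":0,"jaw":0.59}]'
```

```text
time: 6.85
tool_pos: [0.5684, 0.173, 0.077]
tool_rot: [-180.0, 0.2, -179.9]
ft_force: [-0.7, 0.0, 0.3]
grip_width: 0.407
```

```bash
python3 -m crank '[{"x":0,"y":0,"z":-0.001,"ax":0,"ay":0,"az":0,"jaw":0.59},{"x":0,"y":0,"z":-0.001,"ax":0,"ay":0,"az":0,"jaw":0.59}]'
```

```text
time: 7.1
tool_pos: [0.5684, 0.173, 0.0748]
tool_rot: [-180.0, 0.2, -179.9]
ft_force: [-0.2, -1.1, 0.2]
grip_width: 0.41
```

```bash
python3 -m crank '[{"x":0,"y":0,"z":-0.001,"ax":0,"ay":0,"az":0,"jaw":0.59}]'
```

```text
time: 7.22
tool_pos: [0.5684, 0.173, 0.0738]
tool_rot: [-180.0, 0.2, -179.9]
ft_force: [0.7, -0.5, -0.1]
grip_width: 0.408
```

```bash
python3 -m crank '[{"x":0,"y":0,"z":-0.001,"ax":0,"ay":0,"az":0,"jaw":0.59}]'
```

```text
time: 7.35
tool_pos: [0.5684, 0.173, 0.0727]
tool_rot: [-180.0, 0.2, -179.9]
ft_force: [-0.4, -0.5, -0.2]
grip_width: 0.41
```

There's no contact at z = 0.0727, below the stated lowest flange height. I'll look before going further.

```bash
python3 - <<'E'
from h import *
f=robot.grab_frame('scene'); s=robot.read_state(); print(s['ft_force'],s['tool_pos'])
a=cv2.resize(f['img'][110:230,270:420],None,fx=5,fy=5,interpolation=cv2.INTER_CUBIC)
w=robot.grab_frame('wrist')['img']
cv2.imwrite('pics/s3.png',a[:,:,::-1]); 
print([ (z,proj(f,[.568,.173,z]).round(1).tolist()) for z in (.04,.074,.12)])
E
```

```text
[0.0253612  0.46481497 0.43247662] [0.56831501 0.17297063 0.07252004]
[(0.04, [346.9, 178.4]), (0.074, [349.0, 167.8]), (0.12, [352.1, 152.8])]
```

View pics/s3.png

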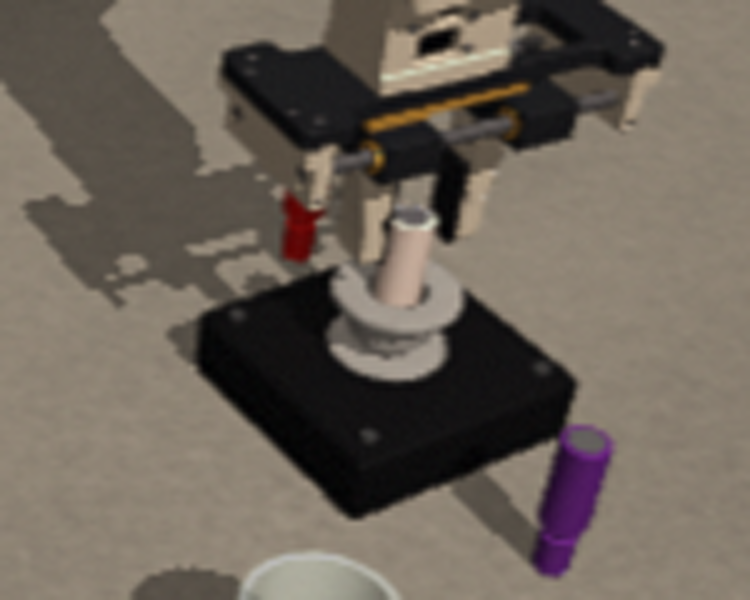

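The flange's upper face centres near (349.5,168.5), about z = 0.073. But the fingertips show around rows 157–161, higher than the reported TCP would put them. I'll draw the predicted tips over both pictures.

```bash
python3 - <<'E'
from h import *
out=[]
for c,(x,y,w,h,k) in [('scene',(300,110,100,90,4)),('wrist',(170,130,170,180,2))]:
    f=robot.grab_frame(c); s=robot.read_state(); T=np.array(s['tool_pos'])
    a=cv2.resize(f['img'][y:y+h,x:x+w],None,fx=k,fy=k,interpolation=cv2.INTER_CUBIC)
    for dz,col in [(0,(255,0,0)),(.02,(0,255,0))]:
      for sgn in (1,-1):
        q=np.array([proj(f,T+[dx,sgn*dy,dz]) for dx,dy in [(-.0095,.018),(.0095,.018),(.0095,.039),(-.0095,.039)]])
        cv2.polylines(a,[((q-[x,y]+.5)*k).astype(np.int32)],True,col,1)
    out.append(a)
print(s['tool_pos'],s['joints'],f['position'],f['orientation'])
H=np.zeros((360,750,3),np.uint8); H[:360,:400]=out[0]; H[:360,405:745]=out[1]
cv2.imwrite('pics/o4.png',H[:,:,::-1])
E
```

```text
[0.56839901 0.17299733 0.0727231 ] [  35.8736777    19.02119051  -19.16530284    0.19683779  -51.66143249
 -125.92111962] [0.48827858 0.17327365 0.26088735] [-17.14663433   0.10364959  90.09872902]
```

View pics/o4.png

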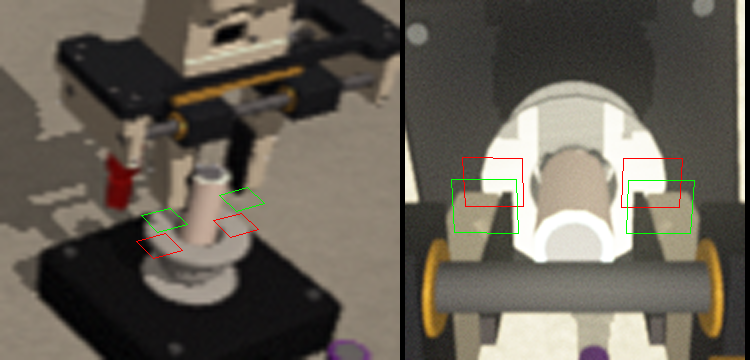

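```bash
python3 - <<'E'
from h import *
f=robot.grab_frame('scene'); a=cv2.resize(f['img'][125:185,322:385],None,fx=6,fy=6,interpolation=cv2.INTER_CUBIC)
w=robot.grab_frame('wrist'); b=cv2.resize(w['img'][165:330,185:325],None,fx=3,fy=3,interpolation=cv2.INTER_CUBIC)
H=np.zeros((500,800,3),np.uint8); H[:a.shape[0],:a.shape[1]]=a; H[:b.shape[0],380:380+b.shape[1]]=b
cv2.imwrite('pics/o5.png',H[:,:,::-1])
E
```

```text
(no output)
```

View pics/o5.png

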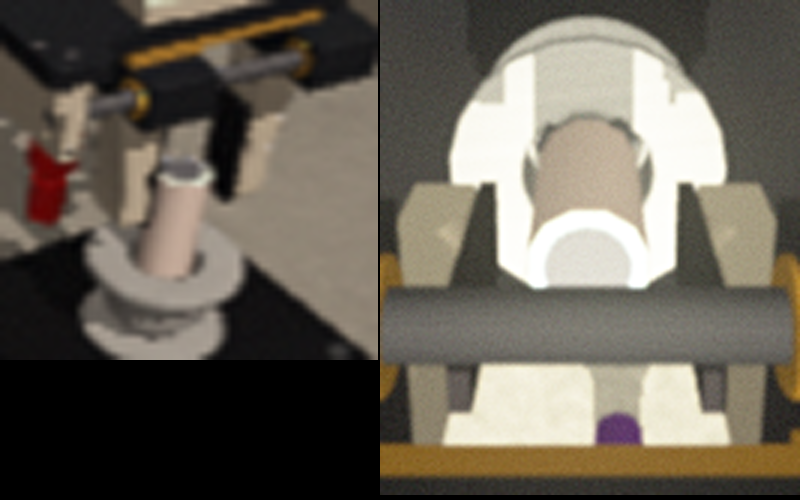

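The finger ends really are above the flange: the left tip is at (343,162) and the right pad's end at (360,158). I'll work out the height those points imply.

```bash
python3 - <<'E'
from h import *
f=robot.grab_frame('scene'); w=robot.grab_frame('wrist')
T=np.array([.5684,.173,0])
for z in (.073,.083,.093,.103,.113):
    g=lambda F,dx,dy: proj(F,[T[0]+dx,T[1]+dy,z]).round(1).tolist()
    print(z,'scene R in',g(f,-.0095,.018),g(f,.0095,.018),'R out+x',g(f,.0095,.039),'L in+x',g(f,.0095,-.018),'L out+x',g(f,.0095,-.039),'| wrist -x: ',g(w,-.0095,-.039),g(w,-.0095,-.018),g(w,-.0095,.018),g(w,-.0095,.039))
E
```

```text
0.073 scene R in [353.0, 164.6] [357.2, 168.7] R out+x [364.2, 166.8] L in+x [345.1, 172.0] L out+x [337.8, 174.0] | wrist -x:  [198.3, 208.5] [227.9, 208.5] [278.7, 208.7] [308.3, 208.7]
0.083 scene R in [353.6, 161.4] [357.9, 165.5] R out+x [365.0, 163.6] L in+x [345.7, 168.9] L out+x [338.4, 170.8] | wrist -x:  [195.6, 213.7] [226.6, 213.8] [279.9, 213.9] [311.0, 213.9]
0.093 scene R in [354.3, 158.2] [358.7, 162.3] R out+x [365.7, 160.4] L in+x [346.3, 165.6] L out+x [339.0, 167.6] | wrist -x:  [192.5, 219.4] [225.2, 219.5] [281.3, 219.6] [314.0, 219.7]
0.103 scene R in [355.0, 154.9] [359.4, 159.0] R out+x [366.5, 157.1] L in+x [347.0, 162.3] L out+x [339.6, 164.3] | wrist -x:  [189.1, 225.8] [223.6, 225.9] [282.8, 226.0] [317.4, 226.1]
0.113 scene R in [355.7, 151.6] [360.1, 155.7] R out+x [367.3, 153.8] L in+x [347.6, 159.0] L out+x [340.2, 161.0] | wrist -x:  [185.2, 233.0] [221.8, 233.1] [284.5, 233.2] [321.1, 233.3]
```

Every corner in both pictures fits a tip height of z ≈ 0.1035, so the real tips are about 31 mm above the reported TCP. The cartridge top agrees with the camera calibration, so the error is in the reported tool z. I'll trust sight and touch, and expect flange contact near a reported z of 0.043.

```bash
python3 -m crank '[{"x":0,"y":0,"z":-0.003,"ax":0,"ay":0,"az":0,"jaw":0.59},{"x":0,"y":0,"z":-0.003,"ax":0,"ay":0,"az":0,"jaw":0.59},{"x":0,"y":0,"z":-0.003,"ax":0,"ay":0,"az":0,"jaw":0.59}]'
```

```text
time: 8.12
tool_pos: [0.5685, 0.1731, 0.0634]
tool_rot: [-180.0, 0.2, -179.9]
ft_force: [0.2, 0.2, -0.3]
grip_width: 0.409
```

```bash
python3 -m crank '[{"x":0,"y":0,"z":-0.003,"ax":0,"ay":0,"az":0,"jaw":0.59},{"x":0,"y":0,"z":-0.003,"ax":0,"ay":0,"az":0,"jaw":0.59},{"x":0,"y":0,"z":-0.002,"ax":0,"ay":0,"az":0,"jaw":0.59}]'
```

```text
time: 8.5
tool_pos: [0.5683, 0.173, 0.0545]
tool_rot: [-180.0, 0.2, -179.9]
ft_force: [0.3, 0.0, 0.8]
grip_width: 0.41
```

```bash
python3 -m crank '[{"x":0,"y":0,"z":-0.0015,"ax":0,"ay":0,"az":0,"jaw":0.59},{"x":0,"y":0,"z":-0.0015,"ax":0,"ay":0,"az":0,"jaw":0.59}]'
```

```text
time: 8.75
tool_pos: [0.5683, 0.173, 0.0512]
tool_rot: [-180.0, 0.2, -179.9]
ft_force: [-0.4, -0.2, 0.2]
grip_width: 0.412
```

```bash
python3 -m crank '[{"x":0,"y":0,"z":-0.001,"ax":0,"ay":0,"az":0,"jaw":0.59},{"x":0,"y":0,"z":-0.001,"ax":0,"ay":0,"az":0,"jaw":0.59}]'
```

```text
time: 9.0
tool_pos: [0.5684, 0.173, 0.0491]
tool_rot: [-180.0, 0.2, -179.9]
ft_force: [-0.6, -0.4, 1.0]
grip_width: 0.409
```

```bash
python3 -m crank '[{"x":0,"y":0,"z":-0.001,"ax":0,"ay":0,"az":0,"jaw":0.59},{"x":0,"y":0,"z":-0.001,"ax":0,"ay":0,"az":0,"jaw":0.59}]'
```

```text
time: 9.25
tool_pos: [0.5684, 0.1731, 0.0471]
tool_rot: [-180.0, 0.2, -179.9]
ft_force: [-0.3, -0.3, 0.0]
grip_width: 0.408
```

```bash
python3 -m crank '[{"x":0,"y":0,"z":-0.001,"ax":0,"ay":0,"az":0,"jaw":0.59},{"x":0,"y":0,"z":-0.001,"ax":0,"ay":0,"az":0,"jaw":0.59}]'
```

```text
time: 9.5
tool_pos: [0.5685, 0.173, 0.0453]
tool_rot: [-180.0, 0.2, -179.9]
ft_force: [-2.1, 0.2, 4.8]
grip_width: 0.413
```

Contact: 4.8 N at a reported z of 0.0453, about where I expected it. Now I'll press in small steps to about 10–10.5 N, which is about 6.5 mm.

```bash
python3 -m crank '[{"x":0,"y":0,"z":-0.001,"ax":0,"ay":0,"az":0,"jaw":0.59},{"x":0,"y":0,"z":-0.001,"ax":0,"ay":0,"az":0,"jaw":0.59}]'
```

```text
time: 9.75
tool_pos: [0.5685, 0.1731, 0.044]
tool_rot: [-180.0, 0.3, -179.9]
ft_force: [-2.4, -0.8, 6.0]
grip_width: 0.406
```

```bash
python3 -m crank '[{"x":0,"y":0,"z":-0.001,"ax":0,"ay":0,"az":0,"jaw":0.59},{"x":0,"y":0,"z":-0.001,"ax":0,"ay":0,"az":0,"jaw":0.59}]'; python3 -c "
from h import *
m,s=avg(4); print(m.round(4))"
```

```text
time: 10.0
tool_pos: [0.5686, 0.1731, 0.0429]
tool_rot: [-180.0, 0.3, -179.9]
ft_force: [-3.2, 0.8, 6.7]
grip_width: 0.409
[ 5.686000e-01  1.731000e-01  4.290000e-02  1.800231e+02  2.800000e-01
  1.801116e+02 -2.864700e+00 -2.462000e-01  7.113500e+00  4.094000e-01]
```

```bash
python3 -m crank '[{"x":0,"y":0,"z":-0.0018,"ax":0,"ay":0,"az":0,"jaw":0.59},{"x":0,"y":0,"z":-0.0015,"ax":0,"ay":0,"az":0,"jaw":0.59}]'; python3 -c "
from h import *
m,s=avg(3); print(m.round(4))"
```

```text
time: 10.45
tool_pos: [0.5686, 0.1731, 0.041]
tool_rot: [-180.0, 0.3, -179.9]
ft_force: [-2.8, -1.3, 8.6]
grip_width: 0.41
[ 5.686000e-01  1.731000e-01  4.100000e-02  1.800136e+02  3.212000e-01
  1.801317e+02 -4.240400e+00 -1.953000e-01  8.460200e+00  4.092000e-01]
```

```bash
python3 -m crank '[{"x":0,"y":0,"z":-0.0016,"ax":0,"ay":0,"az":0,"jaw":0.59},{"x":0,"y":0,"z":-0.001,"ax":0,"ay":0,"az":0,"jaw":0.59}]'; python3 -c "
from h import *
m,s=avg(3); print(m.round(4))"
```

```text
time: 10.85
tool_pos: [0.5686, 0.1731, 0.0401]
tool_rot: [-180.0, 0.4, -179.8]
ft_force: [-4.2, 0.2, 10.3]
grip_width: 0.408
[ 5.686000e-01  1.731000e-01  4.010000e-02  1.800057e+02  3.665000e-01
  1.801554e+02 -4.297100e+00 -5.240000e-01  9.455000e+00  4.094000e-01]
```

```bash
python3 -m crank '[{"x":-0.0004,"y":0,"z":-0.0018,"ax":0,"ay":0,"az":0,"jaw":0.59},{"x":0,"y":0,"z":-0.0014,"ax":0,"ay":0,"az":0,"jaw":0.59}]'; python3 -c "
from h import *
m,s=avg(3); print(m.round(4))"
```

```text
time: 11.25
tool_pos: [0.5687, 0.1731, 0.039]
tool_rot: [180.0, 0.5, -179.8]
ft_force: [-4.7, -0.4, 10.6]
grip_width: 0.408
[ 5.687000e-01  1.731000e-01  3.900000e-02  1.799912e+02  4.592000e-01
  1.801879e+02 -4.197800e+00 -7.661000e-01  1.040700e+01  4.126000e-01]
```

The sleeve is about 6.8 mm down at 10.4 N, so it's unlocked. I'll close on the cartridge at 20 N, holding against the arm's sag of about 1 mm per row.

```bash
python3 -m crank '[{"x":0,"y":0,"z":-0.001,"ax":0,"ay":0,"az":0,"jaw":1},{"x":0,"y":0,"z":-0.001,"ax":0,"ay":0,"az":0,"jaw":1},{"x":0,"y":0,"z":-0.001,"ax":0,"ay":0,"az":0,"jaw":1}]' 20;  python3 -c "
from h import *
m,s=avg(3); print(m.round(4))"
```

```text
time: 11.78
tool_pos: [0.5705, 0.1736, 0.0396]
tool_rot: [179.9, 0.7, -179.7]
ft_force: [-5.1, 0.2, 9.5]
grip_width: 0.268
[ 5.705000e-01  1.736000e-01  3.960000e-02  1.799288e+02  7.111000e-01
  1.802733e+02 -4.169400e+00 -1.026600e+00  1.038520e+01  2.698000e-01]
```

```bash
python3 -m crank '[{"x":0,"y":0,"z":0.001,"ax":0,"ay":0,"az":0,"jaw":1},{"x":0,"y":0,"z":0.001,"ax":0,"ay":0,"az":0,"jaw":1}]'
```

```text
time: 12.18
tool_pos: [0.5704, 0.1735, 0.0427]
tool_rot: [179.9, 0.7, -179.7]
ft_force: [-0.8, -0.9, -0.0]
grip_width: 0.267
```

```bash
python3 -m crank '[{"x":0,"y":0,"z":0.001,"ax":0,"ay":0,"az":0,"jaw":1}]'
```

```text
time: 12.3
tool_pos: [0.5702, 0.1734, 0.0432]
tool_rot: [179.9, 0.7, -179.7]
ft_force: [1.9, -0.2, -6.5]
grip_width: 0.267
```

At 3 mm down the force is −6.5 N, about 13 N short of the spring's push: the cartridge has caught on the lock. I'll back down, release, press a bit deeper (about 7.3 mm) and re-grip, so the foot gains more height before the sleeve passes 4.5 mm.

```bash
python3 -m crank '[{"x":0,"y":0,"z":-0.002,"ax":0,"ay":0,"az":0,"jaw":1},{"x":0,"y":0,"z":-0.002,"ax":0,"ay":0,"az":0,"jaw":1}]'; python3 -c "
from h import *
m,s=avg(3); print(m.round(4))"
```

```text
time: 12.55
tool_pos: [0.5705, 0.1734, 0.0401]
tool_rot: [179.9, 0.7, -179.7]
ft_force: [-3.7, 0.0, 10.0]
grip_width: 0.268
[ 5.704000e-01  1.734000e-01  4.000000e-02  1.799390e+02  7.400000e-01
  1.802982e+02 -3.447800e+00 -1.915000e-01  8.944600e+00  2.699000e-01]
```

```bash
python3 -m crank '[{"x":0,"y":0,"z":-0.0008,"ax":0,"ay":0,"az":0,"jaw":0.59},{"x":-0.001,"y":0,"z":-0.0008,"ax":0,"ay":0.3,"az":0,"jaw":0.59},{"x":-0.001,"y":0,"z":-0.001,"ax":0,"ay":0.3,"az":0,"jaw":0.59}]'; python3 -c "
from h import *
m,s=avg(2); print(m.round(4))"
```

```text
time: 13.08
tool_pos: [0.5715, 0.1757, 0.0411]
tool_rot: [179.7, 0.5, -179.6]
ft_force: [-2.2, 0.4, 9.3]
grip_width: 0.407
[ 5.715000e-01  1.757000e-01  4.100000e-02  1.797524e+02  5.026000e-01
  1.804123e+02 -2.257900e+00  1.895900e+00  8.689500e+00  4.093000e-01]
```

```bash
python3 -m crank '[{"x":-0.002,"y":-0.0015,"z":-0.001,"ax":-0.2,"ay":0.4,"az":-0.3,"jaw":0.59},{"x":-0.002,"y":-0.0015,"z":-0.001,"ax":-0.1,"ay":0.4,"az":-0.2,"jaw":0.59}]'; python3 -c "
from h import *
m,s=avg(2); print(m.round(4))"
```

```text
time: 13.42
tool_pos: [0.5713, 0.1756, 0.042]
tool_rot: [179.8, 0.1, -180.0]
ft_force: [0.3, 2.8, 8.8]
grip_width: 0.411
[ 5.714000e-01  1.757000e-01  4.200000e-02  1.798042e+02  1.366000e-01
  1.800175e+02 -3.191000e-01  3.203600e+00  8.232600e+00  4.101000e-01]
```

```bash
python3 -m crank '[{"x":0,"y":0,"z":0.006,"ax":0,"ay":0,"az":0,"jaw":0.59},{"x":-0.0015,"y":-0.0012,"z":0.001,"ax":-0.2,"ay":0.1,"az":0,"jaw":0.59},{"x":-0.0015,"y":-0.0012,"z":0,"ax":0,"ay":0,"az":0,"jaw":0.59},{"x":0,"y":0,"z":0,"ax":0,"ay":0,"az":0,"jaw":0.59}]'; python3 -c "
from h import *
m,s=avg(2); print(m.round(4))
f=robot.grab_frame('wrist')
print('pred cart top',proj(f,[.568,.172,.12]),'tool tip',proj(f,m[:3]+[0,0,.031]))
r=robot.outline_of('cartridge_mid','wrist')
for q in r: ys,xs=np.nonzero(q['mask']); print(q['p'],xs.min(),xs.max(),ys.min(),ys.max(),xs.mean())
"
```

```text
time: 14.02
tool_pos: [0.5678, 0.173, 0.0487]
tool_rot: [-180.0, -0.0, -180.0]
ft_force: [-0.2, 0.6, -0.4]
grip_width: 0.409
[ 5.679000e-01  1.731000e-01  4.870000e-02  1.800317e+02  1.799953e+02
  1.800113e+02  5.020000e-01 -1.258000e-01 -4.492000e-01  4.099000e-01]
pred cart top [250.67849636 278.96478668] tool tip [253.15414295 240.45148133]
0.63 233 277 215 298 254.2326372025255
0.59 286 342 0 45 308.52542372881356
```

```bash
python3 -m crank '[{"x":0,"y":0,"z":-0.003,"ax":0,"ay":0,"az":0,"jaw":0.59},{"x":0,"y":0,"z":-0.002,"ax":0,"ay":0,"az":0,"jaw":0.59},{"x":0,"y":0,"z":-0.002,"ax":0,"ay":0,"az":0,"jaw":0.59},{"x":0,"y":0,"z":-0.002,"ax":0,"ay":0,"az":0,"jaw":0.59}]'
```

```text
time: 14.72
tool_pos: [0.5685, 0.1733, 0.041]
tool_rot: [-180.0, 0.1, -179.9]
ft_force: [-2.8, 0.2, 8.5]
grip_width: 0.409
```

```bash
python3 -m crank '[{"x":0,"y":0,"z":-0.002,"ax":0,"ay":0,"az":0,"jaw":0.59},{"x":0,"y":0,"z":-0.002,"ax":0,"ay":0,"az":0,"jaw":0.59}]'
```

```text
time: 14.98
tool_pos: [0.5685, 0.1734, 0.0386]
tool_rot: [-180.0, 0.1, -179.9]
ft_force: [-4.1, -0.8, 10.8]
grip_width: 0.412
```

```bash
python3 -m crank '[{"x":-0.0002,"y":0,"z":-0.0016,"ax":0,"ay":0,"az":0,"jaw":0.59},{"x":-0.0005,"y":-0.0002,"z":-0.0012,"ax":0,"ay":0,"az":0,"jaw":1}]' 20; python3 -m crank '[{"x":-0.0006,"y":-0.0002,"z":-0.0013,"ax":0,"ay":0,"az":0,"jaw":1}]'
```

```text
time: 15.22
tool_pos: [0.5691, 0.1736, 0.0383]
tool_rot: [180.0, 0.3, -179.8]
ft_force: [-1.4, -1.0, 11.6]
grip_width: 0.346
time: 15.35
tool_pos: [0.5698, 0.1741, 0.0385]
tool_rot: [179.9, 0.4, -179.8]
ft_force: [-2.2, -0.7, 10.1]
grip_width: 0.271
```

```bash
python3 -m crank '[{"x":-0.0006,"y":-0.0002,"z":-0.0013,"ax":0,"ay":0,"az":0,"jaw":1}]';python3 -c "
from h import *
m,s=avg(2); print(m.round(4))"
```

```text
time: 15.48
tool_pos: [0.5699, 0.1741, 0.0385]
tool_rot: [179.9, 0.5, -179.8]
ft_force: [-3.3, -0.9, 10.3]
grip_width: 0.268
[ 5.699000e-01  1.741000e-01  3.850000e-02  1.798974e+02  5.333000e-01
  1.802338e+02 -2.332700e+00 -6.905000e-01  9.769800e+00  2.695000e-01]
```

```bash
python3 -m crank '[{"x":0,"y":0,"z":0.001,"ax":0,"ay":0,"az":0,"jaw":1}]'
```

```text
time: 15.7
tool_pos: [0.57, 0.1741, 0.0404]
tool_rot: [179.9, 0.6, -179.8]
ft_force: [-3.3, 0.3, 8.9]
grip_width: 0.27
```

```bash
python3 -m crank '[{"x":0,"y":0,"z":0.001,"ax":0,"ay":0,"az":0,"jaw":1}]'
```

```text
time: 15.82
tool_pos: [0.5699, 0.1741, 0.0421]
tool_rot: [179.9, 0.6, -179.7]
ft_force: [-1.8, -1.4, 2.8]
grip_width: 0.268
```

```bash
python3 -m crank '[{"x":0,"y":0,"z":0.001,"ax":0,"ay":0,"az":0,"jaw":1}]'
```

```text
time: 15.95
tool_pos: [0.5697, 0.1738, 0.0428]
tool_rot: [179.9, 0.5, -179.7]
ft_force: [1.8, -1.1, -3.9]
grip_width: 0.27
```

The block is soft. It's unclear whether this is the lock or pawl drag with the sleeve held back, which would make the tug only about 4 N. I'll take a reading, then one more 1 mm row, still well inside 25 N either way.

```bash
python3 -c "
from h import *
m,s=avg(2); print(m.round(4))"; python3 -m crank '[{"x":0,"y":0,"z":0.001,"ax":0,"ay":0,"az":0,"jaw":1}]'; python3 -c "
from h import *
m,s=avg(2); print(m.round(4))"
```

```text
[ 5.697000e-01  1.737000e-01  4.290000e-02  1.799296e+02  5.380000e-01
  1.802580e+02  1.509000e-01 -1.841000e+00  1.727900e+00  2.705000e-01]
time: 16.18
tool_pos: [0.5695, 0.1735, 0.0432]
tool_rot: [179.9, 0.5, -179.8]
ft_force: [2.5, -0.8, -6.9]
grip_width: 0.271
[ 5.695000e-01  1.735000e-01  4.320000e-02  1.799494e+02  4.991000e-01
  1.802391e+02  1.821700e+00 -1.112100e+00 -4.524700e+00  2.668000e-01]
```

```bash
python3 -m crank '[{"x":0,"y":0,"z":0.0007,"ax":0,"ay":0,"az":0,"jaw":1}]'; python3 -c "
from h import *
m,s=avg(2); print(m.round(4))"
```

```text
time: 16.4
tool_pos: [0.5694, 0.1734, 0.0434]
tool_rot: [180.0, 0.5, -179.8]
ft_force: [3.5, -0.2, -5.7]
grip_width: 0.272
[ 5.694000e-01  1.734000e-01  4.350000e-02  1.799626e+02  4.737000e-01
  1.802354e+02  2.079500e+00 -9.831000e-01 -6.618500e+00  2.687000e-01]
```

```bash
python3 - <<'E'
from h import *
a=cv2.imread('pics/scene1.png'); fs=[robot.grab_frame('scene')['img'][:,:,::-1].astype(np.float32) for _ in range(4)]
b=np.mean(fs,0)
g=lambda i:cv2.cvtColor(i.astype(np.float32),cv2.COLOR_BGR2GRAY)
A=g(a);B=g(b)
k=8
U=lambda i,x0,y0,x1,y1:cv2.resize(i[y0:y1,x0:x1],None,fx=k,fy=k,interpolation=cv2.INTER_CUBIC)
o=[]
for i in (a,b): o.append(np.clip(U(i,328,135,374,190),0,255).astype(np.uint8))
cv2.imwrite('pics/cmp.png',np.hstack(o))
# sleeve front lower flange edge profile along col 344..356, and cartridge
for name,(x0,x1,y0,y1) in {'flangefront':(341,357,168,178),'block':(338,366,195,208)}.items():
    T=U(A,x0,y0,x1,y1); S=U(B,x0-3,y0-5,x1+3,y1+5)
    r=cv2.matchTemplate(S,T,cv2.TM_CCOEFF_NORMED); _,v,_,l=cv2.minMaxLoc(r); print(name,v,(l[0]/k-3,l[1]/k-5))
E
```

```text
flangefront 0.7958430647850037 (-0.375, 1.125)
block 0.9954200983047485 (0.0, 0.0)
```

View pics/cmp.png

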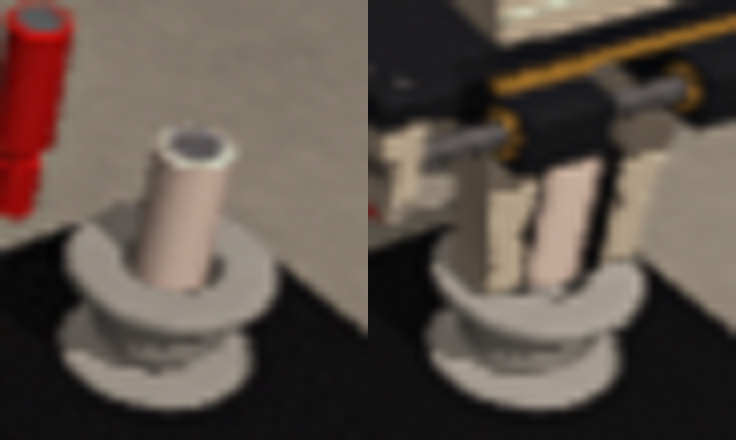

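```bash
python3 -m crank '[{"x":0,"y":0,"z":0.0008,"ax":0,"ay":0,"az":0,"jaw":1}]'; python3 -c "
from h import *
m,s=avg(2); print(m.round(4))"
```

```text
time: 16.82
tool_pos: [0.5694, 0.1734, 0.0445]
tool_rot: [180.0, 0.5, -179.8]
ft_force: [2.4, -0.7, -7.6]
grip_width: 0.267
[ 5.694000e-01  1.734000e-01  4.470000e-02  1.799597e+02  4.850000e-01
  1.802418e+02  2.003100e+00 -1.470400e+00 -5.769700e+00  2.692000e-01]
```

The force levelled off while moving 1.2 mm, so something is sliding. A little more will show whether it's the foot past the pawls or the grip.

```bash
python3 -m crank '[{"x":0,"y":0,"z":0.001,"ax":0,"ay":0,"az":0,"jaw":1},{"x":0,"y":0,"z":0.001,"ax":0,"ay":0,"az":0,"jaw":1}]'; python3 -c "
from h import *
m,s=avg(2); print(m.round(4))
b=robot.grab_frame('scene')['img'][:,:,::-1]; cv2.imwrite('pics/sc_b.png',b)
A=cv2.cvtColor(cv2.imread('pics/scene1.png'),cv2.COLOR_BGR2GRAY);B=cv2.cvtColor(b.copy(),cv2.COLOR_BGR2GRAY)
U=lambda i,x0,y0,x1,y1:cv2.resize(i[y0:y1,x0:x1],None,fx=8,fy=8,interpolation=cv2.INTER_CUBIC)
r=cv2.matchTemplate(U(B,338,163,360,183),U(A,341,168,357,178),cv2.TM_CCOEFF_NORMED); _,v,_,l=cv2.minMaxLoc(r); print(v,l[0]/8-3,l[1]/8-5)"
```

```text
time: 17.18
tool_pos: [0.5694, 0.1734, 0.0467]
tool_rot: [180.0, 0.5, -179.8]
ft_force: [1.7, -1.0, -6.9]
grip_width: 0.264
[ 5.694000e-01  1.734000e-01  4.700000e-02  1.799571e+02  4.924000e-01
  1.802460e+02  1.955000e+00 -8.032000e-01 -4.904200e+00  2.706000e-01]
0.7950763702392578 -0.625 1.125
```

The tool is now above the flange's home height and the pull is steady at 5–6 N. The sleeve is still down, so the pawls are riding on the foot and the cartridge is coming out. I'll continue straight up.

```bash
python3 -m crank '[{"x":0,"y":0,"z":0.002,"ax":0,"ay":0,"az":0,"jaw":1},{"x":0,"y":0,"z":0.002,"ax":0,"ay":0,"az":0,"jaw":1},{"x":0,"y":0,"z":0.002,"ax":0,"ay":0,"az":0,"jaw":1}]'
```

```text
time: 17.7
tool_pos: [0.5693, 0.1734, 0.053]
tool_rot: [180.0, 0.5, -179.8]
ft_force: [2.6, -2.0, -6.9]
grip_width: 0.267
```

```bash
python3 -m crank '[{"x":0,"y":0,"z":0.003,"ax":0,"ay":0,"az":0,"jaw":1},{"x":0,"y":0,"z":0.003,"ax":0,"ay":0,"az":0,"jaw":1},{"x":0,"y":0,"z":0.003,"ax":0,"ay":0,"az":0,"jaw":1}]'
```

```text
time: 18.08
tool_pos: [0.5693, 0.1734, 0.0626]
tool_rot: [180.0, 0.5, -179.8]
ft_force: [2.2, -1.4, -7.3]
grip_width: 0.272
```

```bash
python3 -m crank '[{"x":0,"y":0,"z":0.003,"ax":0,"ay":0,"az":0,"jaw":1},{"x":0,"y":0,"z":0.003,"ax":0,"ay":0,"az":0,"jaw":1},{"x":0,"y":0,"z":0.003,"ax":0,"ay":0,"az":0,"jaw":1}]'
```

```text
time: 18.45
tool_pos: [0.5696, 0.174, 0.0736]
tool_rot: [179.9, 0.5, -179.7]
ft_force: [-0.4, -0.0, -0.5]
grip_width: 0.272
```

```bash
python3 -m crank '[{"x":0,"y":0,"z":0.01,"ax":0,"ay":0,"az":0,"jaw":1},{"x":0,"y":0,"z":0.02,"ax":0,"ay":0,"az":0,"jaw":1},{"x":0,"y":0,"z":0.02,"ax":0,"ay":-0.4,"az":0,"jaw":1},{"x":0,"y":0,"z":0.01,"ax":0,"ay":0,"az":0,"jaw":1}]';  python3 - <<'E'
from h import *
m,s=avg(3); print(m.round(4))
b=robot.grab_frame('scene')['img'][:,:,::-1]; cv2.imwrite('pics/sc_c.png',b)
A=cv2.cvtColor(cv2.imread('pics/scene1.png'),cv2.COLOR_BGR2GRAY);B=cv2.cvtColor(b.copy(),cv2.COLOR_BGR2GRAY)
U=lambda i,x0,y0,x1,y1:cv2.resize(i[y0:y1,x0:x1],None,fx=8,fy=8,interpolation=cv2.INTER_CUBIC)
r=cv2.matchTemplate(U(B,338,163,360,183),U(A,341,168,357,178),cv2.TM_CCOEFF_NORMED); _,v,_,l=cv2.minMaxLoc(r); print(v,l[0]/8-3,l[1]/8-5)
w=robot.grab_frame('wrist')['img'][:,:,::-1]
H=np.hstack([cv2.resize(b[90:200,300:400],None,fx=3.6,fy=3.6,interpolation=cv2.INTER_CUBIC),cv2.resize(w[:,100:420],(330,396))])
cv2.imwrite('pics/held.png',H)
E
```

```text
time: 18.95
tool_pos: [0.5696, 0.1741, 0.1379]
tool_rot: [179.9, 1.0, -179.7]
ft_force: [0.6, -0.3, -0.7]
grip_width: 0.269
[ 5.698000e-01  1.743000e-01  1.377000e-01  1.798726e+02  1.035800e+00
  1.802872e+02  8.221000e-01  6.030000e-02 -5.820000e-02  2.700000e-01]
0.6357725262641907 -0.875 0.125
```

View pics/held.png

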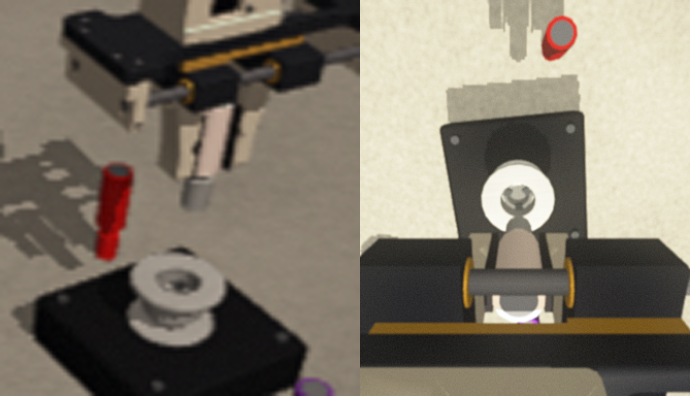

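The sleeve is back at its home height (0.1 px from its first position), and the cartridge hangs upright in the fingers with its foot down. I'll move over the rack.

```bash
python3 -m crank '[{"x":0.001,"y":-0.03,"z":0,"ax":0,"ay":0.5,"az":0,"jaw":1},{"x":0.001,"y":-0.055,"z":0,"ax":0,"ay":0,"az":0,"jaw":1},{"x":0.001,"y":-0.055,"z":0,"ax":0,"ay":0,"az":0,"jaw":1},{"x":0.001,"y":-0.055,"z":0,"ax":0,"ay":0,"az":0,"jaw":1},{"x":0.001,"y":-0.055,"z":0,"ax":0,"ay":0,"az":0,"jaw":1},{"x":0.001,"y":-0.055,"z":0,"ax":0,"ay":0,"az":0,"jaw":1},{"x":0.001,"y":-0.055,"z":0,"ax":0,"ay":0,"az":0,"jaw":1},{"x":0.001,"y":-0.04,"z":0,"ax":0,"ay":0,"az":0,"jaw":1}]' 20
```

```text
time: 20.2
tool_pos: [0.5722, -0.2357, 0.1272]
tool_rot: [-179.9, -0.3, -179.4]
ft_force: [0.8, 1.3, -1.6]
grip_width: 0.27
```

```bash
python3 -m crank '[{"x":0,"y":0,"z":0,"ax":0,"ay":0,"az":0,"jaw":1},{"x":0,"y":0,"z":0,"ax":0,"ay":0,"az":0,"jaw":1}]'; python3 - <<'E'
from h import *
m,s=avg(3); print(m.round(4))
F={c:robot.grab_frame(c) for c in ['scene','top','wrist']}
for c in F:
    save(F[c],c+'_r.png')
    print(c,'foot end',proj(F[c],[m[0]-.002,m[1],m[2]+.0015]).round(1),'cart top',proj(F[c],[m[0]-.002,m[1],m[2]+.0815]).round(1),'pocket',proj(F[c],[.577,-.244,.035]).round(1))
    for q in robot.outline_of('cartridge_mid',c):
        ys,xs=np.nonzero(q['mask']); print('  ',round(q['p'],2),xs.min(),xs.max(),ys.min(),ys.max())
s=F['scene']['img'][130:250,150:260]; w=F['wrist']['img'][60:360,120:390]
H=np.hstack([cv2.resize(s,None,fx=4,fy=4,interpolation=cv2.INTER_CUBIC)[:480,:360],cv2.resize(w,(432,480))])
cv2.imwrite('pics/rackview.png',H[:,:,::-1])
E
```

```text
time: 20.45
tool_pos: [0.5706, -0.2384, 0.1246]
tool_rot: [-180.0, -0.6, -179.7]
ft_force: [0.7, 0.5, -0.8]
grip_width: 0.272
[ 5.708000e-01 -2.378000e-01  1.249000e-01  1.800339e+02  3.594674e+02
  1.804184e+02 -2.782000e-01  1.290000e-01 -6.577000e-01  2.697000e-01]
scene foot end [189.  193.1] cart top [184.6 162.8] pocket [191.8 226.5]
   0.78 376 391 195 224
   0.64 326 336 135 161
   0.26 336 361 160 180
   0.2 315 350 221 270
top foot end [324.  207.2] cart top [329.8 203.8] pocket [321.  206.7]
   0.54 120 137 145 160
   0.53 108 127 268 279
wrist foot end [252.9 218. ] cart top [252.1 285.3] pocket [247.1 192.3]
   0.94 227 279 210 312
```

View pics/rackview.png

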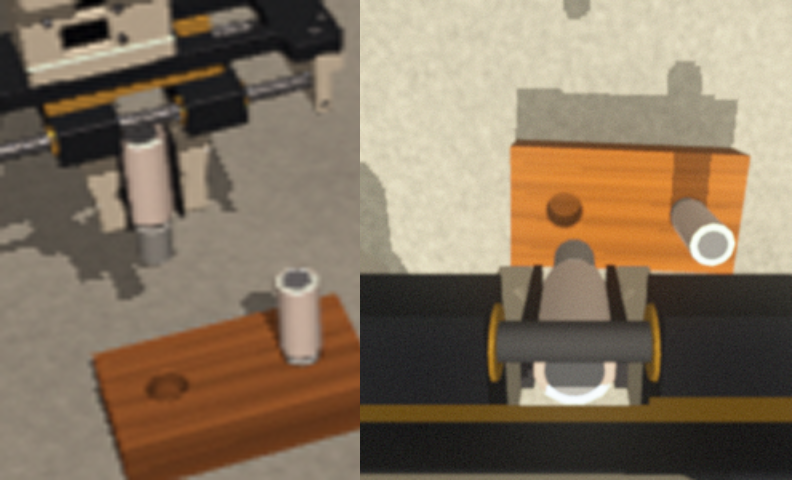

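The foot is over the rack at scene (189,193), the free pocket is at (192,227), and the spare still stands in its own pocket. I'll shift by about (+5.5, −6.5) mm, come down to about 10 mm above the rack, and compare the foot with the pocket rim there.

```bash
python3 -m crank '[{"x":0.003,"y":-0.003,"z":-0.02,"ax":0,"ay":0,"az":0,"jaw":1},{"x":0.0025,"y":-0.0035,"z":-0.025,"ax":0,"ay":0,"az":0,"jaw":1},{"x":0,"y":0,"z":-0.02,"ax":0,"ay":0,"az":0,"jaw":1},{"x":0,"y":0,"z":-0.01,"ax":0,"ay":0,"az":0,"jaw":1},{"x":0,"y":0,"z":0,"ax":0,"ay":0,"az":0,"jaw":1},{"x":0,"y":0,"z":0,"ax":0,"ay":0,"az":0,"jaw":1}]'; python3 - <<'E'
from h import *
m,s=avg(3); print(m.round(4))
F={c:robot.grab_frame(c) for c in ['scene','wrist']}
for c in F: print(c,'foot',proj(F[c],[m[0]-.001,m[1],m[2]+.0015]).round(1),'front rim',proj(F[c],[m[0]-.010,m[1],m[2]+.0015]).round(1),'pocket',proj(F[c],[.5765,-.244,.035]).round(1),proj(F[c],[.5765-.0115,-.244,.035]).round(1),proj(F[c],[.5765,-.244-.0115,.035]).round(1),proj(F[c],[.5765,-.244+.0115,.035]).round(1))
s=F['scene']['img'][165:245,160:230]; w=F['wrist']['img'][170:290,195:315]
H=np.hstack([cv2.resize(s,None,fx=5,fy=5,interpolation=cv2.INTER_CUBIC)[:400],cv2.resize(w,(400,400),interpolation=cv2.INTER_CUBIC)])
cv2.imwrite('pics/near.png',H[:,:,::-1])
print(np.array(F['wrist']['img'])[180:260,225:285:1].mean(2)[::3,::3].astype(int))
E
```

```text
time: 21.65
tool_pos: [0.5789, -0.2437, 0.0513]
tool_rot: [-179.9, -0.2, -179.4]
ft_force: [0.1, 0.1, 0.1]
grip_width: 0.269
[ 5.789000e-01 -2.436000e-01  5.140000e-02  1.801060e+02  3.598172e+02
  1.805780e+02  1.023000e-01 -3.085000e-01 -9.499000e-01  2.688000e-01]
scene foot [191.2 221.1] front rim [190.1 218.5] pocket [191.7 226.3] [190.4 223. ] [186.8 227.7] [196.6 224.9]
wrist foot [253.3 220.6] front rim [253.5 208.8] pocket [253. 210.] [253.1 195.8] [238.1 209.8] [267.8 210.1]
[[147 148 145 140 144 143 135  94 102 100 103  96 101  98 128 137 140 139
  134 136]
 [145 145 148 145 147 148 136 102 108 104 100 106 104 103 141 147 147 147
  145 141]
 [142 137 139 136 137 142 135  97 101  96 101  98 101 102 135 145 139 137
  141 141]
 [135 136 133 132 130 133 128  94  94  93  91  91  94  99 128 132 138 130
  134 134]
 [134 138 137 137 141 133 124  94  95  95  95  99  94  90 127 131 126 126
  127 129]
 [138 136 138 138 136 132 140 107  93  93  98  96  95 117 133 137 138 137
  131 135]
 [139 139 141 137 142 136 112 102  94 100 102 101 103 117 131 133 130 133
  133 131]
 [140 140 141 1
[... 985 characters left out ...]
  88  40
   39 113]
 [ 97  43  37  89 129 132 131 133 137 142 140 142 143 144 144 141  89  39
   39  94]
 [ 78  41  40  92 129 134 130 139 138 139 138 142 142 143 145 140 114  38
   38  79]
 [ 49  45  37 110 125 128 131 134 136 141 139 135 143 139 145 143 120  31
   37  56]
 [ 38  39  38 114 129 128 130 134 136 135 140 145 143 142 142 141 127  36
   35  39]
 [ 37  48  38 123 127 133 130 132 134 139 143 138 145 140 141 142 137  48
   44  39]
 [ 33  41  44 126 128 131 135 139 143 139 142 143 143 144 143 144 139  54
   38  39]
 [ 35  33  64 128 127 136 133 133 137 141 139 143 138 144 141 143 135  65
   33  41]
 [ 39  38  75 128 129 131 135 134 135 141 143 140 142 140 148 140 140  86
   39  43]]
```

View pics/near.png

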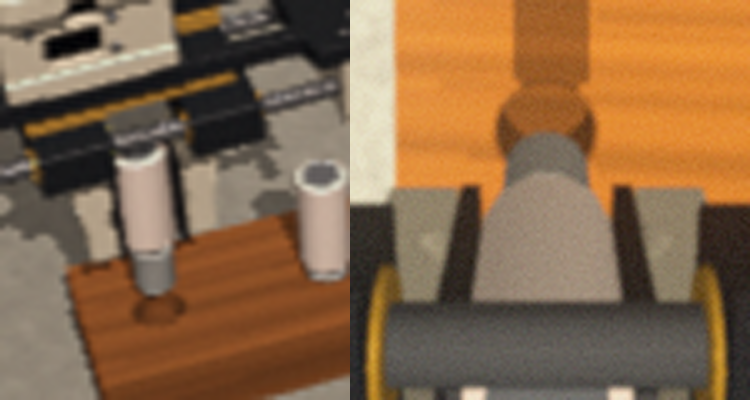

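The pocket rim centres at wrist pixel (253.8,209) and the foot's end at (254.5,221). That puts the foot about 2 mm too far in +x and 0.5 mm in +y. I'll correct that and lower with the force watched, expecting to seat at a reported z of about 0.0085.

```bash
python3 -m crank '[{"x":-0.002,"y":-0.0005,"z":-0.004,"ax":0,"ay":0,"az":0,"jaw":1},{"x":0,"y":0,"z":-0.004,"ax":0,"ay":0,"az":0,"jaw":1},{"x":0,"y":0,"z":0,"ax":0,"ay":0,"az":0,"jaw":1}]'; python3 - <<'E'
from h import *
m,s=avg(2); print(m.round(4))
E
```

```text
time: 22.28
tool_pos: [0.5765, -0.2442, 0.0429]
tool_rot: [-179.9, -0.2, -179.4]
ft_force: [-0.9, 0.3, -0.6]
grip_width: 0.272
[ 5.767000e-01 -2.442000e-01  4.320000e-02  1.801066e+02  3.598512e+02
  1.805664e+02  7.172000e-01 -3.589000e-01 -5.086000e-01  2.713000e-01]
```

```bash
python3 -m crank '[{"x":0,"y":0,"z":-0.004,"ax":0,"ay":0,"az":0,"jaw":1},{"x":0,"y":0,"z":-0.004,"ax":0,"ay":0,"az":0,"jaw":1},{"x":0,"y":0,"z":-0.003,"ax":0,"ay":0,"az":0,"jaw":1}]'
```

```text
time: 22.75
tool_pos: [0.5771, -0.2443, 0.0318]
tool_rot: [-179.9, -0.1, -179.4]
ft_force: [0.4, -0.9, -0.6]
grip_width: 0.269
```

```bash
python3 -m crank '[{"x":0,"y":0,"z":-0.003,"ax":0,"ay":0,"az":0,"jaw":1},{"x":0,"y":0,"z":-0.003,"ax":0,"ay":0,"az":0,"jaw":1}]'
```

```text
time: 23.0
tool_pos: [0.577, -0.2443, 0.0252]
tool_rot: [-179.9, -0.1, -179.4]
ft_force: [0.8, -0.1, -1.0]
grip_width: 0.269
```

```bash
python3 -m crank '[{"x":0,"y":0,"z":-0.003,"ax":0,"ay":0,"az":0,"jaw":1},{"x":0,"y":0,"z":-0.003,"ax":0,"ay":0,"az":0,"jaw":1}]'
```

```text
time: 23.25
tool_pos: [0.577, -0.2443, 0.0188]
tool_rot: [-179.9, -0.1, -179.4]
ft_force: [0.8, 0.8, -0.9]
grip_width: 0.267
```

The foot is about 15 mm into the pocket with no contact force.

```bash
python3 -m crank '[{"x":0,"y":0,"z":-0.003,"ax":0,"ay":0,"az":0,"jaw":1},{"x":0,"y":0,"z":-0.002,"ax":0,"ay":0,"az":0,"jaw":1}]'
```

```text
time: 23.5
tool_pos: [0.577, -0.2442, 0.0133]
tool_rot: [-179.9, -0.1, -179.4]
ft_force: [-0.1, 0.1, -0.7]
grip_width: 0.27
```

```bash
python3 -m crank '[{"x":0,"y":0,"z":-0.0015,"ax":0,"ay":0,"az":0,"jaw":1},{"x":0,"y":0,"z":-0.0015,"ax":0,"ay":0,"az":0,"jaw":1}]'
```

```text
time: 23.75
tool_pos: [0.577, -0.2442, 0.0101]
tool_rot: [-179.9, -0.1, -179.4]
ft_force: [0.1, -0.5, -0.2]
grip_width: 0.268
```

```bash
python3 -m crank '[{"x":0,"y":0,"z":-0.001,"ax":0,"ay":0,"az":0,"jaw":1}]'
```

```text
time: 23.88
tool_pos: [0.577, -0.2443, 0.0091]
tool_rot: [-179.9, -0.1, -179.4]
ft_force: [-0.4, -0.3, -0.2]
grip_width: 0.269
```

```bash
python3 -m crank '[{"x":0,"y":0,"z":-0.001,"ax":0,"ay":0,"az":0,"jaw":1}]'
```

```text
time: 24.0
tool_pos: [0.5771, -0.2444, 0.0085]
tool_rot: [-179.9, -0.1, -179.4]
ft_force: [-2.8, 2.3, 8.5]
grip_width: 0.273
```

```bash
python3 -m crank '[{"x":0,"y":0,"z":-0.0008,"ax":0,"ay":0,"az":0,"jaw":1}]'; python3 -c "
from h import *
m,s=avg(2); print(m.round(4))"
```

```text
time: 24.12
tool_pos: [0.5772, -0.2444, 0.0085]
tool_rot: [-179.9, -0.1, -179.4]
ft_force: [-2.5, 1.9, 7.8]
grip_width: 0.27
[ 5.772000e-01 -2.443000e-01  8.500000e-03  1.801362e+02  3.598871e+02
  1.806031e+02 -2.037000e+00  1.107900e+00  6.234200e+00  2.673000e-01]
```

Contact at 0.0085, exactly the predicted seating height, with about 6–8 N. I'll open to 36 mm and back straight up.

```bash
python3 -m crank '[{"x":0,"y":0,"z":0,"ax":0,"ay":0,"az":0,"jaw":0.59},{"x":0,"y":0,"z":0,"ax":0,"ay":0,"az":0,"jaw":0.59},{"x":0,"y":0,"z":0,"ax":0,"ay":0,"az":0,"jaw":0.59}]'; python3 -m crank '[{"x":0,"y":0,"z":0.002,"ax":0,"ay":0,"az":0,"jaw":0.59},{"x":0,"y":0,"z":0.005,"ax":0,"ay":0,"az":0,"jaw":0.59}]'
```

```text
time: 24.6
tool_pos: [0.5776, -0.2444, 0.0089]
tool_rot: [-179.9, -0.0, -179.4]
ft_force: [-1.0, -0.3, -0.2]
grip_width: 0.407
time: 24.85
tool_pos: [0.5773, -0.2444, 0.0157]
tool_rot: [-179.9, -0.1, -179.4]
ft_force: [-0.0, -0.4, -0.4]
grip_width: 0.411
```

```bash
python3 -m crank '[{"x":0,"y":0,"z":0.015,"ax":0,"ay":0,"az":0,"jaw":0.59},{"x":0,"y":0,"z":0.02,"ax":0,"ay":0,"az":0,"jaw":0.59},{"x":0,"y":0,"z":0.03,"ax":0,"ay":0,"az":0,"jaw":0.59},{"x":0,"y":0,"z":0.03,"ax":0,"ay":0,"az":0,"jaw":0.59},{"x":0,"y":0,"z":0.03,"ax":0,"ay":0,"az":0,"jaw":0.59},{"x":-0.03,"y":0,"z":0.02,"ax":0,"ay":0,"az":0,"jaw":0.59},{"x":-0.03,"y":0,"z":0.01,"ax":0,"ay":0,"az":0,"jaw":0.59},{"x":0,"y":0,"z":0,"ax":0,"ay":0,"az":0,"jaw":0.59}]'; python3 - <<'E'
from h import *
m,s=avg(2); print(m.round(4))
g=lambda i:cv2.cvtColor(i,cv2.COLOR_RGB2GRAY)
f=robot.grab_frame('scene'); save(f,'end_scene.png')
A=cv2.imread('pics/scene1.png')[:,:,::-1].copy(); B=f['img']
d=(cv2.GaussianBlur(cv2.absdiff(A,B),(3,3),0).max(2)>45)
print('cart top expected',proj(f,[.5763,-.2438,.09]).round(1),'spare',proj(f,[.5775,-.1636,.09]).round(1))
for q in robot.outline_of('cartridge_mid','scene'):
    ys,xs=np.nonzero(q['mask']); print(round(q['p'],2),xs.min(),xs.max(),ys.min(),ys.max())
for n,(x0,x1,y0,y1) in dict(tumbler=(315,352,218,270),jug=(100,155,245,300),spare=(217,233,194,223),flange=(334,366,158,190)).items():
    print(n,'changed px',d[y0:y1,x0:x1].sum(),'of',(y1-y0)*(x1-x0))
U=lambda i,x0,y0,x1,y1:cv2.resize(g(i)[y0:y1,x0:x1],None,fx=8,fy=8,interpolation=cv2.INTER_CUBIC)
for n,(x0,y0,x1,y1) in dict(flangefront=(341,168,357,178),flange=(334,160,366,184),spare=(218,196,231,220),tumbler=(317,220,350,268),jug=(102,247,153,298)).items():
    r=cv2.matchTemplate(U(B,x0-3,y0-5,x1+3,y1+5),U(A,x0,y0,x1,y1),cv2.TM_CCOEFF_NORMED); _,v,_,l=cv2.minMaxLoc(r); print(n,round(v,3),l[0]/8-3,l[1]/8-5)
# spent vs spare outline heights
t=robot.grab_frame('top'); save(t,'end_top.png'); print('top: cart exp',proj(t,[.5763,-.2438,.09]).round(1))
cg=g(t['img']); c=cv2.HoughCircles(cv2.resize(cg[185:230,265:340],None,fx=6,fy=6,interpolation=cv2.INTER_CUBIC),cv2.HOUGH_GRADIENT,1,60,param1=80,param2=20,minRadius=24,maxRadius=50)
print((c[0][:4]/6+[265,185,0]).round(1) if c is not None else None)
E
```

```text
time: 25.85
tool_pos: [0.5169, -0.245, 0.185]
tool_rot: [-179.7, 0.3, -179.3]
ft_force: [0.0, -0.8, 0.8]
grip_width: 0.41
[ 5.179000e-01 -2.450000e-01  1.842000e-01  1.802775e+02  3.032000e-01
  1.806731e+02 -2.231000e-01 -4.402000e-01  1.351000e-01  4.136000e-01]
cart top expected [189.1 208.6] spare [224.1 199.5]
0.73 183 195 205 229
0.53 376 390 196 224
tumbler changed px 0 of 1924
jug changed px 0 of 3025
spare changed px 0 of 464
flange changed px 79 of 1024
flangefront 0.634 -0.875 0.125
flange 0.883 0.0 0.125
spare 0.999 0.0 0.0
tumbler 0.999 0.0 0.0
jug 0.999 0.0 0.0
top: cart exp [324.3 205. ]
None
```

```bash
python3 - <<'E'
from h import *
f=robot.grab_frame('scene'); B=cv2.cvtColor(f['img'],cv2.COLOR_RGB2GRAY)
r=cv2.matchTemplate(B[195:245,170:215],B[195:222,216:233],cv2.TM_CCOEFF_NORMED); _,v,_,l=cv2.minMaxLoc(r)
print('spare look-alike at shift',v,(l[0]+170-216,l[1]),'expected',(proj(f,[.5763,-.2438,.06])-proj(f,[.5775,-.1636,.06])).round(1))
s=robot.read_state(); print(s['time'],s['ft_force']); robot.hand_in()
E
```

```text
spare look-alike at shift 0.9373031258583069 (-35, 9) expected [-34.2   9.1]
26.15 [-1.63577595  0.31458179 -0.38429002]
the job is handed in; nothing more can be done
```

The spent cartridge is out of the coupling and standing upright, fully down, in the rack's free pocket. I let go of it and handed the job in at about 26 s.

**Sleeve and pull**
- I pressed the sleeve to about 7 mm at up to 11.6 N, gripped the cartridge at 20 N and lifted.
- The first lift started from about 6 mm down and caught on the pawls. I stopped at a tug of roughly 13 N (limit 25 N), released, re-centred and pressed a little deeper.
- The second lift drew the foot out at a steady 5–7 N. The tug may briefly have reached about 12 N.

**Last checks**
- **Seating:** contact came at exactly the height predicted for fully down, with at most about 8.5 N. In the last scene picture the cartridge matches the spare's appearance (0.94), within a pixel of where it should be.
- **Sleeve:** it is back up, within about 0.1 px (under 1 mm) of its first position. One of the two picture matches for this was weak (0.63), partly because the cartridge is gone; the other was 0.88.
- **Other things:** the spare, the tumbler and the jug show no changed pixels. The gripper is clear, with no real force on the tool.

**What disagreed**
- The reported tool z was about 31 mm lower than where the fingertips really were, judged from the pictures and the flange touch. I worked from sight and touch instead.
- A circle check in the top camera, meant to confirm the placed cartridge, found nothing, so it neither supports nor contradicts the result.

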